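# Clip a fired tile into a sprung sloping tile rest

### The arm

A 6-joint arm with a two-finger parallel gripper is mounted at the origin on the work surface. World frame = base frame: x ahead of the robot, y to its left, z up, the work surface at z = 0. Lengths are in mm, angles in rad, forces in N, time in s.
With the tool pointing down it reaches from about 300 to 850 mm from the base axis. Payload 5.4 kg.
Tool frame: the origin (TCP) lies on the centre line of the jaws, within the pads' length; the fingertips stand 22 mm ahead of it and the grasp point (between the pads) lies 3 mm ahead of it (tips_ahead is the distance from the TCP to the fingertips, in mm); z points along the fingers, y is the line along which they close (so a half turn about z gives the same grasp; the last joint's range is limited). The gripper opens to 85 mm and grips with 20 to 120 N. Pads are 22 mm wide; open, the fingers measure 114 mm over their backs; the gripper's body (76 mm by 85 mm) begins 54 mm behind the grasp point. The pads swing forward as they close: fully open they stand 13 mm farther back than shut.
Start: joints at [-1.505, 0.158, 1.597, -0, 1.386, -0.21], TCP at [156.559, -553.259, 253.299] pointing down, gripper open.
Joint ranges: [-2.91, 2.91], [-0.94, 2.29], [0.18, 2.7], [-1.29, 4.43], [0.17, 2.64], [-3, 3]. Speed limits (rad/s): [2.57, 2.57, 3.14, 3.14, 3.14, 3.14].

### API

Orientations are given as a rotation vector (axis times angle).
In Python, from cell import * gives the robot as it stands.
- The arm moves only by the shell command python3 -m crank 'ROWS' [FORCE]. ROWS is JSON, one flat list of numbers, 7 for each row, row after row: the turn, a rotation vector about the world's x, y, z in degrees, then the shift along the world's x, y, z in cm, then the closure, from 0 (fully open) to 1 (shut). A call has 1 to 12 rows; each row shifts and turns the commanded pose from where the row before left it; what a row does not reach is not made up. A row lasts 1/10 s, in which the tool goes at most 50 mm and 8.59 degrees, less where a joint would pass 70% of its speed; a pose out of reach is approached as far as the arm can. A call with a gripper value outside its range is refused whole. The fingers move at their own pace and stop on an object; FORCE is the grip in N (left out, the last holds). Time passes only in rows, so rows that do not move let the fingers close. It gives the time, the measured TCP pose, the force, the opening and the grip force at its end, in the units of the state.
- observe(): the state, without advancing time (a new reading comes with each control period).
- grab_frame(name): name is "scene" or "top" or "wrist"; returns a dict with "color" (384x512x3 uint8, red, green, blue), "z_map" (384x512 float32, mm along the optical axis (not along the pixel's ray), 0 where there is no reading), "fx", "fy", "cx", "cy" (pixels), "k1" (the pictures are not rectified: a ray, as slopes to the right and down, at radius r is drawn at 1 + k1 r^2 times it, then the intrinsics apply), "R" (3x3) and "t" (3): a world point X has camera coordinates R X + t. Camera axes: x right, y down, z forward; pixel columns grow to the right and rows downward; lengths in mm; the calibration is good to about 2 mm. A picture is of the moment at which its call begins.
- finish_job(): hands the job in; it is judged then, once.
Trained networks look in a picture, given as the dict that the camera call returned (one of the last four; its "shot" number tells which), for a name from the list of things; names that differ only in an ending like _2 or _b are one class to them, and where a whole thing is asked for, a point or a joint stands for the part that bears it (a point fixed in the world has none). Each returns a list of dicts, best first, with "confidence" (0 to 1); they miss things now and then, are a little off and sometimes report something else, mostly with a low value. They report only what shows in the picture. A call takes as long as a camera call. They do not tell look-alikes from the thing itself.
- cut_out(label, picture): "pixels" (384x512 bool, what is visible of it) and "extent" ([centre column, centre row, width, height] in pixels, round what is visible of it).
- mark_of(label, picture): "at" ([column, row] in pixels: a listed point, or the origin of a listed thing).
The state is a dict: "time": time; "q": joint angles; "qd": joint speeds; "joint_torque": joint torques, N m; "tool_pos": TCP position; "orientation": TCP orientation; "force": force on the tool from outside, world axes, zero at the start; "wrist_torque": the same for the moment, N m; "grip_width": opening from 0.0 (shut) to 1.0 (fully open); "grip_force": force on a finger pad.
Only numpy, scipy, OpenCV 4.12 (cv2) and the standard library are available. Lean on these libraries where they do the work, as an engineer would, in place of code of your own. Each camera call takes 0.05 s, during which the arm holds its last target. There are 200 camera calls.

### The job

Take the long fired tile off the drying battens and clip it, grooves up, into the sloping tile rest: tuck one end under the lip of the sprung carriage at the low end, press the carriage back with the tile, lower the other end past the lip of the fixed stop and let the spring push it home under that lip, so that it lies flat and square along the middle of the bed, held at both ends. The tile is brittle, so do not ram it, and leave the round disc and the other things on the table where they are.

Things in the scene. Friction and masses are not known exactly. Their poses are not given: they have to be found in the camera images.
- tile_center (a point): Long fired-clay tile, a slab 150 mm long (x) x 64 mm wide (y) x 12 mm thick (z, up: the face with three shallow grooves), 0.15 to 0.31 kg; the point is its centre. Starts flat across the two battens; its ends are alike. Grip it across its 64 mm width at mid-length: under it, between the battens, 30 mm is free.
- battens: Two fixed wooden battens, each 22 mm wide (x), 270 mm long (y), 30 mm high, 78 mm clear between them, low strips joining their ends. Origin on the table midway. The tile and the round disc lie on them, one about 75 mm to the +y side, the other to the -y side; which is where varies.
- disc_center (a point): Round fired-clay disc, 120 mm across, 14 mm thick, on the battens beside the tile; the point is its centre. Must stay.
- bed: Sloping bed of the fixed tile rest: a plywood rail 36 mm wide, so fingers pass down beside it, over a foot 250 x 100 x 12 mm. Origin on the bed's surface, 95 mm above the table, under the middle of the clipped tile (whose centre is then at z = +6 mm). x runs up the slope, 22 degrees from level; y across; z square to the bed. An end block behind the carriage spans x = -121 to -133 mm, 22 mm high.
- stop_face (a point): Fixed aluminium stop at the high end of the bed, 56 mm wide, 22 mm high above the bed. The point is on its inner face, at bed x = +75 mm, 8 mm above the bed. A lip 5 mm thick overhangs the face 6 mm towards the carriage (to x = +69 mm), underside 17 mm above the bed.
- carriage_face (a point): Sprung aluminium carriage at the low end, the stop's mirror image: 56 mm wide, 22 mm high, upright face with a 5 mm thick lip overhanging it 6 mm towards the stop, underside 17 mm above the bed. The point is on the face, 8 mm above the bed, on the centre line, and moves with it; free, it is at bed x = -65 mm (140 mm from the stop).
- carriage (a joint): Metres the carriage is pushed back down the slope: 0 free, 0.028 at its end stop. The spring takes about 5.5 N to start, 12.5 N at the end, and always returns it. It must go back at least 16 mm for the flat tile to pass the stop's lip; with the tile home it reads 0.010.
- tumbler_rim (a point): Centre of the rim of a glass tumbler, 68 mm across, 110 mm tall, standing on the table. Must stay.
- spatula: Spatula 190 mm long lying on the table. Must stay.
- bowl: White bowl 130 mm across, 55 mm high; origin under its centre. Must stay.
- mug: Blue mug 80 mm across, 90 mm high; origin under its centre. Must stay.
- jar: White jar 80 mm across, 100 mm high; origin under its centre. Must stay.
- brush: Paint brush 200 mm long lying on the table. Must stay.
- roller_center (a point): Centre of a wooden roller, 44 mm across, 160 mm long, lying on the table. Must stay.
Mind the look-alikes: they are no part of the job. Leave any black or pink look-alike of the part that bears tile_center alone.

How it is judged:
By the outcome, as a careful person would: the job done as asked, in the order asked, and still so for the second after the job is handed in, with the robot touching nothing.
It also fails if it takes over 45 s, if anything falls off the work surface, if the arm or the gripper's body presses on something with over 40 N, if the wrist force passes 120 N, or if a joint passes its speed limit or range.

## Working session

There is one attempt and no reset: what is moved stays moved. The work goes in short steps, Python scripts to look and compute and a shell command to move; the robot and the scene stay as the last step left them, time stands still between calls to the robot, and variables do not carry over. Pictures are saved under pics/ and viewed, at most 10 in all, crops included, and the job is handed in when it is done.

```bash
mkdir -p pics; ls; cat > h.py <<'E'
from cell import *
import numpy as np, cv2
from scipy.spatial.transform import Rotation as Rn
def ray(p,u,v):
    d=np.array([(u-p["cx"])/p["fx"],(v-p["cy"])/p["fy"]]);s=d.copy()
    for _ in range(10): s=d/(1+p["k1"]*(s@s))
    return np.array([s[0],s[1],1.])
def world(p,u,v,z=None):
    """pixel -> world using depth, or intersect plane world z"""
    R=np.array(p["R"]);t=np.array(p["t"]);r=R.T@ray(p,u,v);c=-R.T@t
    if z is not None: return c+r*(z-c[2])/r[2]
    return c+r*p["z_map"][int(round(v)),int(round(u))]
def cloud(p,mask):
    R=np.array(p["R"]);t=np.array(p["t"])
    vs,us=np.nonzero(mask&(p["z_map"]>0))
    d=np.stack([(us-p["cx"])/p["fx"],(vs-p["cy"])/p["fy"]],1);s=d.copy()
    for _ in range(10): s=d/(1+p["k1"]*(s**2).sum(1,keepdims=True))
    P=np.c_[s,np.ones(len(s))]*p["z_map"][vs,us][:,None]
    return (P-t)@R
def proj(p,X):
    c=np.array(p["R"])@X+np.array(p["t"]);s=c[:2]/c[2];s=s*(1+p["k1"]*(s@s))
    return s*[p["fx"],p["fy"]]+[p["cx"],p["cy"]]
def save(p,n): cv2.imwrite("pics/"+n,p["color"][:,:,::-1])
E
python3 - <<'E'
from h import *
im=[]
for c in("top","scene"):
    p=grab_frame(c); im.append(p["color"])
    for l in("tile_center","disc_center","battens","bed","stop_face","carriage_face"):
        for m in mark_of(l,p)[:3]: 
            a=m["at"]; print(c,l,round(m["confidence"],2),np.round(a),np.round(world(p,*np.clip(a,0,[511,383])),0))
x=np.hstack(im); x=cv2.resize(x,(800,300)); cv2.imwrite("pics/a.png",x[:,:,::-1])
save({"color":im[0]},"top.png")
print(observe())
E
```

```text
pics
top tile_center 0.88 [211. 239.] [370. 140.  18.]
top tile_center 0.82 [213. 184.] [563. 132.  43.]
top tile_center 0.64 [304. 257.] [ 300. -191.    3.]
top disc_center 0.66 [175. 183.] [568. 269.  44.]
top battens 0.6 [196. 187.] [562. 198.   5.]
top battens 0.18 [136. 256.] [311. 405.  34.]
top bed 0.8 [317. 175.] [ 581. -234.   98.]
top stop_face 0.88 [314. 154.] [ 646. -221.  143.]
top stop_face 0.4 [252. 224.] [423.  -9.  -2.]
top carriage_face 0.55 [324. 193.] [ 519. -258.   93.]
scene tile_center 0.86 [284. 189.] [563. 124.  42.]
scene tile_center 0.65 [260. 156.] [357. 152.  10.]
scene tile_center 0.59 [174. 183.] [ 296. -200.    7.]
scene disc_center 0.63 [316. 172.] [563. 274.  39.]
scene battens 0.82 [302. 184.] [555. 218.  -7.]
scene bed 0.71 [198. 232.] [ 586. -240.   98.]
scene stop_face 0.78 [209. 244.] [ 662. -237.  134.]
scene stop_face 0.45 [328. 233.] [787. 155.  15.]
scene carriage_face 0.49 [185. 224.] [ 521. -259.   72.]
{'time': 0.7, 'q': array([-1.50507497e+00,  1.58371290e-01,  1.59697653e+00,  2.02140351e-05,
        1.38619239e+00, -2.10089728e-01]), 'qd': array([-0.00022156, -0.00184657, -0.00031826,  0.00107505, -0.00030098,
        0.0008597 ]), 'joint_torque': array([ 3.51239069e-04, -3.95906210e+01, -3.31637263e+01, -1.00367929e-04,
        6.47155284e-04, -1.59107492e-05]), 'tool_pos': array([ 156.57903823, -553.26831022,  253.32705933]), 'orientation': array([3.11171423e+00, 4.31857951e-01, 2.51898218e-05]), 'force': array([ 0.30132746, -0.60206904,  0.67784813]), 'wrist_torque': array([-0.01463218, -0.01921442,  0.05260436]), 'grip_force': 0.0, 'grip_width': 0.9969519266736796}
```

View pics/a.png

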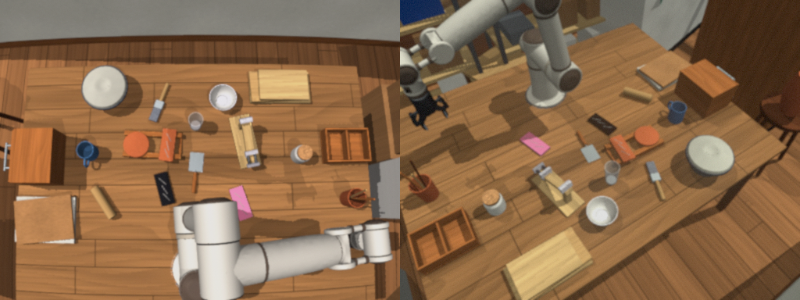

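The picture shows three slabs. The black one is at top px (211,239), the pink one at (304,257), and the terracotta one lies on the battens at (213,184). The terracotta slab fits the description: fired clay, on the battens, beside the round disc at (175,183). I'll confirm it in a crop and measure.

```bash
python3 - <<'E'
from h import *
ims=[]
for c in("top","scene"):
    p=grab_frame(c)
    for l in("tile_center","disc_center","battens","bed","stop_face","carriage_face"):
        for m in cut_out(l,p)[:3]:
            P=cloud(p,m["pixels"]); 
            if len(P)<10: continue
            zt=np.percentile(P[:,2],90); T=P[P[:,2]>zt-8] if l in("tile_center","disc_center") else P
            r=cv2.minAreaRect(T[:,:2].astype(np.float32))
            print(c,l,round(m["confidence"],2),len(P),np.round(m["extent"]),"med",np.round(np.median(T,0),1),"rect",np.round(r[0],1),np.round(r[1],1),round(r[2],1))
    ims.append(p["color"])
a=cv2.resize(ims[0][130:220,150:350],(800,360),interpolation=cv2.INTER_CUBIC)
b=cv2.resize(ims[1][150:270,150:350],(400,240),interpolation=cv2.INTER_CUBIC)
o=np.zeros((600,800,3),np.uint8);o[:360]=a;o[360:,:400]=b
cv2.imwrite("pics/b.png",o[:,:,::-1])
E
```

```text
top tile_center 0.98 698 [308. 260.  33.  48.] med [ 297.1 -206.8   12.7] rect [ 280.  -170.7] [150.  140.3] 19.3
top tile_center 0.67 722 [215. 186.  20.  45.] med [560.1 127.2  42.8] rect [562.7 127.4] [ 64.2 150.4] 82.6
top tile_center 0.64 740 [209. 241.  29.  45.] med [365.4 143.8  13.5] rect [363.  145.5] [150.2  64.4] 15.0
top disc_center 0.7 866 [172. 187.  30.  32.] med [562.5 270.4  43.5] rect [564.2 273.2] [113.8 112.5] 2.6
top bed 0.74 824 [319. 182.  27.  70.] med [ 559.  -238.2   89.1] rect [ 578.1 -241.4] [250.2  71.9] 9.4
top stop_face 0.97 784 [319. 181.  24.  61.] med [ 563.7 -237.4   90. ] rect [ 578.  -237.7] [251.6  73. ] 5.7
top carriage_face 0.51 101 [323. 198.  19.   7.] med [ 513.7 -245.5   88.8] rect [ 516.4 -248.3] [24.4 55.2] 14.2
scene tile_center 0.76 634 [283. 191.  36.  37.] med [565.3 122.6  41.8] rect [561.1 123.8] [ 65.8 154.7] 82.2
scene tile_center 0.74 451 [260. 157.  35.  26.] med [366.  140.7  12. ] rect [366.  142.3] [144.5  65.4] 14.9
scene tile_center 0.63 569 [173. 184.  38.  29.] med [ 293.2 -208.3   11.9] rect [ 291.2 -207.4] [154.   66.5] 17.8
scene disc_center 0.96 620 [316. 174.  31.  26.] med [567.6 267.6  42.3] rect [565.6 271.3] [111.6 117.9] 52.1
scene battens 0.87 639 [301. 184.  78.  51.] med [610.2 193.5  26.7] rect [565.2 197. ] [279.6 146.6] 81.7
scene stop_face 0.7 793 [194. 230.  52.  40.] med [ 564.9 -242.1   90.4] rect [ 551.  -225.8] [242.2  91.7] 11.6
scene stop_face 0.57 461 [272. 220.  24.  29.] med [662.   -5.6  74.3] rect [662.5  -6.5] [63.1 66.4] 81.3
scene carriage_face 0.66 137 [186. 224.  18.  15.] med [ 517.4 -252.8   86.5] rect [ 504.1 -235.9] [36.  95.3] 34.4
scene carriage_face 0.25 804 [196. 230.  50.  42.] med [ 561.5 -242.4   90. ] rect [ 546.1 -226.9] [252.7  91.6] 11.8
```

View pics/b.png

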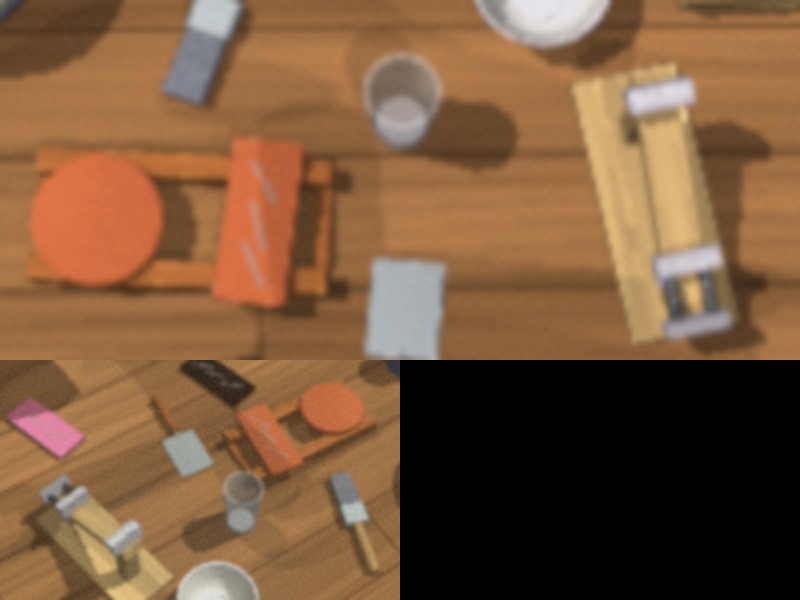

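The crop confirms it: terracotta slab with three grooves at crop (258,220), beside the disc at (95,220). The rest is at right, with its high fixed stop far from the robot (crop 660,95) and its carriage near (688,262). I'll look at the rest from above on the way.

```bash
python3 -m crank '[0,0,0,3.2,2.9,0.5,0, 0,0,0,3.2,2.9,0.5,0, 0,0,0,3.2,2.9,0.5,0, 0,0,0,3.2,2.9,0.5,0, 0,0,0,3.2,2.9,0.5,0, 0,0,0,3.2,2.9,0.5,0, 0,0,0,3.2,2.9,0.5,0, 0,0,0,3.2,2.9,0.5,0, 0,0,0,3.2,2.9,0.5,0, 0,0,0,3.2,2.9,0.5,0, 0,0,0,0,0,0,0, 0,0,0,0,0,0,0]' 45
python3 - <<'E'
from h import *
p=grab_frame("wrist"); save(p,"w1.png")
np.savez("w1.npz",**p)
print("cam",-np.array(p["R"]).T@p["t"])
for l in("bed","stop_face","carriage_face"):
    for m in mark_of(l,p)[:2]: print(l,m["confidence"],m["at"],world(p,*np.clip(m["at"],0,[511,383]).astype(float)))
    for m in cut_out(l,p)[:2]: print(l,m["extent"],m["confidence"])
E
```

```text
time: 2.6
tool_pos: [476.9, -262.7, 303.3]
orientation: [3.111, 0.435, -0.001]
force: [0.4, 0.1, -0.4]
grip_width: 1.0
grip_force: 0.0
cam [ 554.91727469 -241.58061868  423.93276646]
bed 0.93 [256.0, 71.6] [ 582.76142801 -236.41033645   94.14463977]
bed [259.5, 90.5, 65.2, 180.9] 0.85
stop_face [260.0, 90.7, 68.7, 179.6] 0.9
carriage_face 0.68 [251.9, 128.3] [ 521.92432827 -248.95640005   89.40796607]
carriage_face [252.4, 131.6, 50.9, 24.2] 0.56
```

View pics/w1.png

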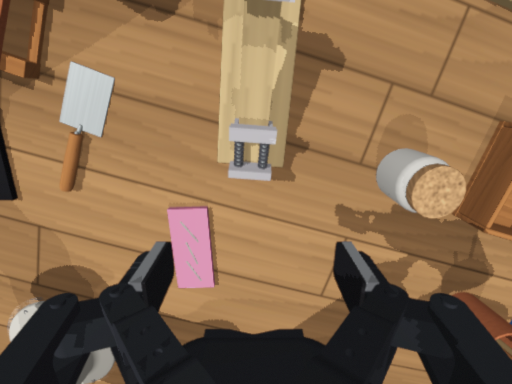

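The wrist view shows the carriage at (252,132), its end block at (250,172), and the stop only just entering at (275,0). I'll back off about 10 cm so the whole rest is in view.

```bash
python3 -m crank '[0,0,0,-3.2,-0.6,0,0, 0,0,0,-3.2,-0.6,0,0, 0,0,0,-3.2,-0.6,0,0, 0,0,0,0,0,0,0, 0,0,0,0,0,0,0]'
python3 - <<'E'
from h import *
p=grab_frame("wrist"); save(p,"w2.png")
np.savez("w2.npz",**p)
for l in("bed","stop_face","carriage_face"):
    for m in mark_of(l,p)[:2]: print(l,m["confidence"],np.round(m["at"]),np.round(world(p,*np.clip(m["at"],0,[511,383]).astype(float)),1))
    for m in cut_out(l,p)[:2]: print(l,m["extent"],m["confidence"],np.count_nonzero(m["pixels"]))
# cloud of everything above z 60 near rest
P=cloud(p,np.ones((384,512),bool))
q=P[(abs(P[:,0]-575)<140)&(abs(P[:,1]+240)<70)&(P[:,2]>45)&(P[:,2]<175)]
b=np.median(q[abs(q[:,0]-570)<30],0);print(len(q),b)
# bed plane: ransac
rng=np.random.default_rng(0);best=None
m=q
for _ in range(500):
    s=m[rng.choice(len(m),3,False)];n=np.cross(s[1]-s[0],s[2]-s[0])
    if np.linalg.norm(n)<200: continue
    n/=np.linalg.norm(n); n*=np.sign(n[2]); c=abs((m-s[0])@n)<1.5
    if n[2]>.8 and (best is None or c.sum()>best.sum()): best=c
I=m[best]; c0=I.mean(0); n=np.linalg.svd(I-c0)[2][2]; n*=np.sign(n[2])
print("plane n",n,"tilt",np.degrees(np.arccos(n[2])),"yaw up",np.degrees(np.arctan2(-n[1],-n[0])),"n",len(I),c0)
r=cv2.minAreaRect(I[:,:2].astype(np.float32));print("rect bed",r)
h=(q-c0)@n; t=q[(h>18)&(h<26)]
print("tops",len(t))
for nm,s in(("stop",t[t[:,0]>580]),("car+block",t[t[:,0]<580])):
    if len(s)>5: print(nm,len(s),s.mean(0),cv2.minAreaRect(s[:,:2].astype(np.float32)))
E
```

```text
time: 3.45
tool_pos: [380.2, -281.7, 303.5]
orientation: [3.112, 0.429, 0.001]
force: [0.1, 0.5, -0.3]
grip_width: 1.001
grip_force: 0.0
bed [257.7, 51.4, 52.0, 102.0] 0.72 4039
bed [259.2, 44.5, 48.4, 28.1] 0.55 1013
stop_face [259.9, 52.5, 54.5, 103.2] 0.66 4040
carriage_face 0.81 [256.  38.] [ 519.6 -246.7   91.1]
carriage_face [259.8, 44.7, 52.9, 22.0] 0.81 965
4045 [ 549.315556   -246.25581451   81.0069836 ]
plane n [-0.36154552 -0.0728288   0.92950568] tilt 21.642110316920764 yaw up 11.38910168774351 n 1483 [ 528.22874649 -248.92333943   72.1879855 ]
rect bed ((515.88671875, -250.62832641601562), (87.94245147705078, 55.6724853515625), 12.207236289978027)
tops 1436
car+block 1436 [ 495.83975654 -255.2911707    82.22226267] ((489.2707824707031, -256.8004455566406), (69.8789291381836, 56.062469482421875), 11.58041000366211)
```

View pics/w2.png

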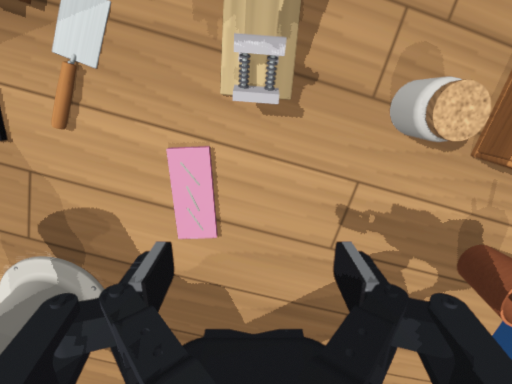

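I moved the wrong way: image-up is +x, so the rest moved towards the top edge, with the carriage now at (259,45). I'll go forward over it.

```bash
python3 -m crank '[0,0,-1,4,0.8,0.5,0, 0,0,-1,4,0.8,0.5,0, 0,0,-1,4,0.8,0.5,0, 0,0,-1,4,0.8,0.5,0, 0,0,0,0,0,0,0, 0,0,0,0,0,0,0]'
cat > rest.py <<'E'
from h import *
p=grab_frame("wrist"); save(p,"w3.png")
np.savez("w3.npz",**p)
for l in("bed","stop_face","carriage_face"):
    for m in mark_of(l,p)[:2]: print(l,m["confidence"],np.round(m["at"]),np.round(world(p,*np.clip(m["at"],0,[511,383]).astype(float)),1))
P=cloud(p,np.ones((384,512),bool))
q=P[(abs(P[:,0]-575)<140)&(abs(P[:,1]+240)<70)&(P[:,2]>45)&(P[:,2]<175)]
rng=np.random.default_rng(0);best=None
m=q
for _ in range(800):
    s=m[rng.choice(len(m),3,False)];n=np.cross(s[1]-s[0],s[2]-s[0])
    if np.linalg.norm(n)<200: continue
    n/=np.linalg.norm(n); n*=np.sign(n[2]); c=abs((m-s[0])@n)<1.5
    if n[2]>.8 and (best is None or c.sum()>best.sum()): best=c
I=m[best]; c0=I.mean(0); n=np.linalg.svd(I-c0)[2][2]; n*=np.sign(n[2])
print("plane n",n,"tilt",np.degrees(np.arccos(n[2])),"yaw",np.degrees(np.arctan2(-n[1],-n[0])),"n",len(I),c0)
yaw=np.radians(12); ex=np.array([np.cos(yaw),np.sin(yaw),0]);ex-=ex@n*n;ex/=np.linalg.norm(ex);ey=np.cross(n,ex)
L=np.stack([(q-c0)@ex,(q-c0)@ey,(q-c0)@n],1)
def rect(s,nm): 
    r=cv2.minAreaRect(s[:,:2].astype(np.float32)); print(nm,len(s),"mean",s.mean(0).round(1),"rect",np.round(r[0],1),np.round(r[1],1),round(r[2],2),"x",np.percentile(s[:,0],[1,99]).round(1),"y",np.percentile(s[:,1],[1,99]).round(1))
rect(L[abs(L[:,2])<3],"bed")
T=L[(L[:,2]>18)&(L[:,2]<26)]
rect(T[T[:,0]>30],"stop"); rect(T[(T[:,0]<-20)],"low tops")
lo=T[T[:,0]<-20]; print(np.histogram(lo[:,0],bins=np.arange(-160,-20,5)))
print("c0",c0,"ex",ex,"ey",ey)
E
python3 rest.py
```

```text
time: 4.4
tool_pos: [541.1, -248.7, 322.6]
orientation: [-3.124, -0.326, 0.002]
force: [-0.2, -1.0, 0.8]
grip_width: 1.001
grip_force: 0.0
bed 0.83 [251. 127.] [ 587.4 -236.    98.2]
stop_face 0.84 [248.  71.] [ 644.4 -222.3  145.3]
carriage_face 0.64 [252. 177.] [ 522.8 -250.6   90. ]
plane n [-0.3633558  -0.07571547  0.92856865] tilt 21.78721875173376 yaw 11.77075888923429 n 3159 [ 588.80281691 -236.62389968   97.19596716]
bed 3333 mean [0. 0. 0.] rect [-19.    0.4] [ 54.7 218.3] 89.37 x [-125.9   89.6] y [-18.3  18.1]
stop 1240 mean [74.4 -0.7 22. ] rect [73.7 -0.6] [56.4 20.4] 89.42 x [63.8 83.7] y [-28.3  26.9]
low tops 837 mean [-93.3   1.1  21.5] rect [-101.4    1. ] [56.1 74.9] 89.52 x [-138.1  -64.2] y [-26.7  28.6]
(array([  0,   0,   0,   0,  74,  89, 134,   0,   0,   0,   0,   0,   0,
         0,   0,  73, 124, 127, 138,  78,   0,   0,   0,   0,   0,   0,
         0]), array([-160, -155, -150, -145, -140, -135, -130, -125, -120, -115, -110,
       -105, -100,  -95,  -90,  -85,  -80,  -75,  -70,  -65,  -60,  -55,
        -50,  -45,  -40,  -35,  -30,  -25]))
c0 [ 588.80281691 -236.62389968   97.19596716] ex [0.90815494 0.19364113 0.37115726] ey [-0.20791142  0.97814635 -0.00159925]
```

View pics/w3.png

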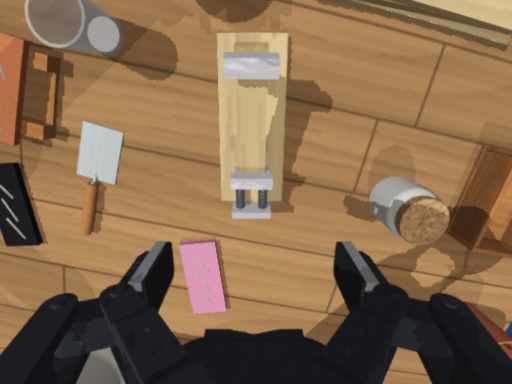

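The rest is well measured: origin ≈ (584,-238,95), yaw ≈ 11.5°, slope 22°. The picture shows the stop at (251,65) and the carriage at (251,180). Next, over to the tile.

```bash
python3 -m crank '[0,0,-2,-0.4,4.2,-0.2,0, 0,0,-2,-0.4,4.2,-0.2,0, 0,0,-2,-0.4,4.2,-0.2,0, 0,0,-2,-0.4,4.2,-0.2,0, 0,0,-2,-0.4,4.2,-0.2,0, 0,0,-2,-0.4,4.2,-0.2,0, 0,0,-2,-0.4,4.2,-0.2,0, 0,0,-2,-0.4,4.2,-0.2,0, 0,0,-2,-0.4,4.2,-0.2,0, 0,0,-1.5,0,0,0,0, 0,0,0,0,0,0,0]'
python3 - <<'E'
from h import *
p=grab_frame("wrist"); save(p,"w4.png")
P=cloud(p,np.ones((384,512),bool))
s=P[(abs(P[:,0]-562)<100)&(abs(P[:,1]-127)<60)&(P[:,2]>37)&(P[:,2]<52)]
r=cv2.minAreaRect(s[:,:2].astype(np.float32));print("tile",len(s),np.median(s,0),r)
for m in cut_out("tile_center",p)[:2]:
    T=cloud(p,m["pixels"]);print(m["confidence"],np.round(m["extent"]),np.median(T,0),cv2.minAreaRect(T[T[:,2]>35][:,:2].astype(np.float32)) if (T[:,2]>35).sum()>20 else "")
s=P[(abs(P[:,0]-560)<30)&(P[:,1]<92)&(P[:,1]>40)&(P[:,2]>3)]
print("strip",len(s),s[:,1].min() if len(s) else"",s[:,1].max() if len(s) else"",s[:,2].max() if len(s) else"")
E
```

```text
time: 5.7
tool_pos: [504.1, 128.7, 305.5]
orientation: [3.134, -0.209, 0.001]
force: [-1.1, -0.3, -0.2]
grip_width: 0.997
grip_force: 0.0
tile 5568 [569.5646698  124.29200021  42.11491468] ((563.0725708007812, 124.95361328125), (64.55069732666016, 150.09078979492188), 82.60049438476562)
0.9 [250. 114.  54. 118.] [569.64088103 124.22206307  42.12113374] ((563.07275390625, 124.94015502929688), (64.01716613769531, 149.8526153564453), 82.34600067138672)
0.67 [256. 236.  67.  87.] [370.86093495 142.30395546  12.19540317] 
strip 462 60.74365644954816 91.97486440319432 43.51475536626828
```

```bash
python3 -m crank '[0,0,0,1.0,-0.06,-4.0,0, 0,0,0,1.0,-0.06,-4.0,0, 0,0,0,1.0,-0.06,-4.0,0, 0,0,0,1.0,-0.06,-4.0,0, 0,0,0,1.0,-0.06,-4.0,0, 0,0,0,0.9,-0.06,-4.0,0, 0,0,0,0,0,-1.4,0, 0,0,0,0,0,-1.4,0, 0,0,0,0,0,0,0, 0,0,0,0,0,0,1, 0,0,0,0,0,0,1, 0,0,0,0,0,0,1]' 45; python3 -m crank '[0,0,0,0,0,0,1, 0,0,0,0,0,0,1, 0,0,0,0,0,0,1]'
```

```text
time: 7.0
tool_pos: [565.2, 125.1, 39.7]
orientation: [-3.134, 0.21, -0.006]
force: [-0.8, -1.1, 6.4]
grip_width: 0.737
grip_force: 51.1
time: 7.3
tool_pos: [565.2, 125.1, 39.7]
orientation: [-3.134, 0.21, -0.006]
force: [-1.8, -0.8, 6.5]
grip_width: 0.739
grip_force: 51.2
```

```bash
python3 -m crank '[0,0,0,0,0,1.5,1, 0,0,0,0,0,3,1, 0,0,0,0,0,4,1, 0,0,0,0,0,4,1, 0,0,0,0,0,4,1, 0,0,0,0,0,4,1, 0,0,0,0,0,0,1, 0,0,0,0,0,0,1]' 
python3 - <<'E'
from h import *
p=grab_frame("wrist"); save(p,"w5.png")
o=observe(); R=Rn.from_rotvec(o["orientation"]).as_matrix()
for m in cut_out("tile_center",p)[:2]:
    T=(cloud(p,m["pixels"])-o["tool_pos"])@R
    print(m["confidence"],np.round(m["extent"]),len(T)); print(np.percentile(T,[1,50,99],axis=0).round(1))
    A=np.c_[T[:,:2],np.ones(len(T))];k=np.linalg.lstsq(A,T[:,2],rcond=None)[0];print("slope deg",np.degrees(k[:2]),k[2],cv2.minAreaRect(T[:,:2].astype(np.float32)))
E
```

```text
time: 8.1
tool_pos: [563.8, 125.3, 244.0]
orientation: [-3.134, 0.21, -0.004]
force: [-0.1, 0.3, -2.8]
grip_width: 0.74
grip_force: 50.4
0.96 [479. 300.  60.  86.] 3241
[[-292.1  308.6  228.7]
 [-211.8  358.8  230.4]
 [-143.9  416.7  239.9]]
slope deg [ 0.07312797 -0.99171588] 237.4250678065264 ((-227.47976684570312, 372.3923034667969), (73.46854400634766, 170.51296997070312), 64.61116790771484)
0.79 [253. 227. 155. 224.] 29260
[[-35.3 -31.1  -5.7]
 [ 30.4   0.   -4.4]
 [ 74.5  31.3  -2.8]]
slope deg [-1.33916563  0.41810006] -3.561344372727141 ((-108.4609375, 5.467842102050781), (371.6909484863281, 159.33026123046875), 13.704054832458496)
```

View pics/w5.png

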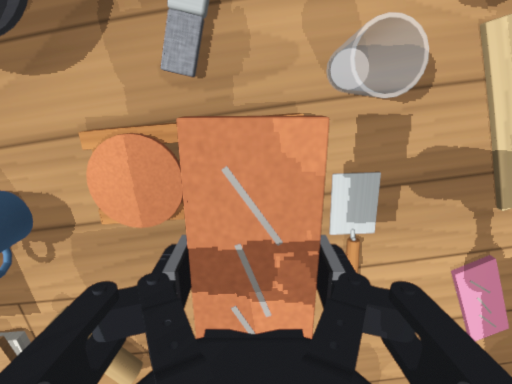

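The grasp is good: the tile is held centred between the pads, with its front edge 75 mm ahead at row 117. The disc at (135,180) is undisturbed. Next I'll work out the placing poses.

```bash
cat > plan.py <<'E'
from h import *
import sys
O=np.array([584.1,-237.6,95.3]); yaw=np.radians(11.5); S=np.radians(22)
B=Rn.from_euler("ZY",[yaw,-S]).as_matrix() # bed frame columns ex,ey,n
TC=np.array([-0.5,0,2.4]); TP=1.0  # tile centre in tool, tile pitch rel. to tool (deg)
F=np.diag([1,-1,-1.])
def tcp(xl,zl,th,dy=0):
    Rt=B@Rn.from_euler("Y",-th,degrees=True).as_matrix()
    c=O+B@np.array([xl,dy,zl])+Rt@np.array([75,0,6])
    Rtool=B@Rn.from_euler("Y",-(th-TP),degrees=True).as_matrix()@F
    return c-Rtool@TC,Rtool
def now():
    o=observe(); return o["tool_pos"],Rn.from_rotvec(o["orientation"]).as_matrix(),o
def tilebed():
    """where the tile is in the bed frame per the arm: low bottom corner x,y,z and theta"""
    P,R,o=now(); Rt=R@F@Rn.from_euler("Y",-TP,degrees=True).as_matrix()
    c=P+R@TC; l=c+Rt@np.array([-75,0,-6]); v=B.T@Rt[:,0]
    return np.round(B.T@(l-O),1),np.degrees(np.arctan2(v[2],v[0])).round(2),np.degrees(np.arctan2(v[1],v[0])).round(2),"F bed",np.round(B.T@o["force"],1)
if __name__=="__main__":
    P,R,o=now(); print(tilebed())
    for a in sys.argv[1:]:
        T,Q=tcp(*map(float,a.split(",")))
        print(a,"shift cm",np.round((T-P)/10,2),"turn deg",np.round(np.degrees(Rn.from_matrix(Q@R.T).as_rotvec()),2),"to",T.round(1)); P,R=T,Q
E
python3 plan.py -- 2>/dev/null; python3 - <<'E'
import sys; sys.argv=["x"]
exec(open("plan.py").read().split('if __name__')[0])
P,R,o=now(); print(tilebed())
for a in [(-42,60,11),(-48,12,11),(-50,2,11),(-63,2,11),(-85,2,11),(-87,0.5,0),(-77,.5,0)]:
    T,Q=tcp(*a)
    print(a,"shift cm",np.round((T-P)/10,2),"turn",np.round(np.degrees(Rn.from_matrix(Q@R.T).as_rotvec()),2),"to",T.round(1)); P,R=T,Q
E
```

```text
(array([ 32.2, 384.6, 133.7]), np.float64(-21.13), np.float64(-20.46), 'F bed', array([-1.1,  0.2, -2.7]))
(array([ 32.2, 384.6, 133.7]), np.float64(-21.13), np.float64(-20.46), 'F bed', array([-1.1,  0.2, -2.7]))
(-42, 60, 11) shift cm [  1.92 -36.33  -5.74] turn [  1.1  -32.31  18.69] to [ 581.5 -238.1  183.4]
(-48, 12, 11) shift cm [ 1.22  0.25 -4.68] turn [0. 0. 0.] to [ 593.7 -235.6  136.6]
(-50, 2, 11) shift cm [ 0.19  0.04 -1.  ] turn [0. 0. 0.] to [ 595.5 -235.3  126.6]
(-63, 2, 11) shift cm [-1.18 -0.24 -0.49] turn [0. 0. 0.] to [ 583.7 -237.7  121.7]
(-85, 2, 11) shift cm [-2.   -0.41 -0.82] turn [0. 0. 0.] to [ 563.7 -241.7  113.5]
(-87, 0.5, 0) shift cm [ 0.67  0.14 -1.42] turn [-2.19 10.78  0.  ] to [ 570.4 -240.4   99.3]
(-77, 0.5, 0) shift cm [0.91 0.18 0.37] turn [0. 0. 0.] to [ 579.5 -238.5  103. ]
```

```bash
python3 -m crank '[0.1,-2.94,1.7,0.17,-3.3,-0.52,1, 0.1,-2.94,1.7,0.17,-3.3,-0.52,1, 0.1,-2.94,1.7,0.17,-3.3,-0.52,1, 0.1,-2.94,1.7,0.17,-3.3,-0.52,1, 0.1,-2.94,1.7,0.17,-3.3,-0.52,1, 0.1,-2.94,1.7,0.17,-3.3,-0.52,1, 0.1,-2.94,1.7,0.17,-3.3,-0.52,1, 0.1,-2.94,1.7,0.17,-3.3,-0.52,1, 0.1,-2.94,1.7,0.17,-3.3,-0.52,1, 0.1,-2.94,1.7,0.17,-3.3,-0.52,1, 0.1,-2.94,1.7,0.17,-3.3,-0.52,1, 0,0,0,0,0,0,1]' 
python3 -m crank '[0,0,0,0,0,0,1, 0,0,0,0,0,0,1]'
cat > look.py <<'E'
from plan import *
import sys
P,R,o=now(); print(tilebed(),"grip",o["grip_width"],o["grip_force"])
for c in("scene",):
    p=grab_frame(c)
    x=p["color"][180:280,140:260]; cv2.imwrite("pics/%s.png"%sys.argv[1],cv2.resize(x,(720,600),interpolation=cv2.INTER_CUBIC)[:,:,::-1])
    Q=(cloud(p,np.ones((384,512),bool))-O)@B
p=grab_frame("wrist");Qw=(cloud(p,np.ones((384,512),bool))-O)@B
for nm,Z in(("scene",Q),("wrist",Qw)):
    s=Z[(abs(Z[:,1])<27)&(Z[:,2]>-5)&(Z[:,2]<120)&(abs(Z[:,0])<140)]
    print(nm,[(int(a),int(np.median(v[:,2])*10)/10) for a in range(-140,140,10) for v in [s[abs(s[:,0]-a)<3]] if len(v)>5])
E
python3 - <<'E'
import sys; sys.argv=["x"]
from plan import *
P,R,o=now(); print(tilebed())
for a in [(-42,60,11),(-48,12,11),(-50,2,11)]:
    T,Q=tcp(*a); print(a,np.round((T-P)/10,2),np.round(np.degrees(Rn.from_matrix(Q@R.T).as_rotvec()),2)); P,R=T,Q
p=grab_frame("wrist"); P,R,o=now()
for m in cut_out("tile_center",p)[:1]:
    T=(cloud(p,m["pixels"])-P)@R; T=T[(abs(T[:,1])<30)&(T[:,0]>-40)&(T[:,0]<78)&(abs(T[:,2]+4)<8)]
    k=np.polyfit(T[:,0],T[:,2],1);print(m["confidence"],"slope",np.degrees(k[0]),k[1],"front",np.percentile(T[:,0],99.5))
E
```

```text
time: 9.4
tool_pos: [579.9, -241.0, 181.4]
orientation: [-2.952, -0.289, -0.847]
force: [0.0, 0.6, -2.9]
grip_width: 0.739
grip_force: 50.7
time: 9.6
tool_pos: [581.8, -236.5, 183.9]
orientation: [-2.949, -0.298, -0.848]
force: [-0.2, -0.8, -1.6]
grip_width: 0.742
grip_force: 50.7
(array([-41.2,   1.6,  60.1]), np.float64(11.11), np.float64(-0.02), 'F bed', array([-1. , -0.8, -1.3]))
(-42, 60, 11) [-0.03 -0.17 -0.05] [-0.17  0.08 -0.07]
(-48, 12, 11) [ 1.22  0.25 -4.68] [0. 0. 0.]
(-50, 2, 11) [ 0.19  0.04 -1.  ] [0. 0. 0.]
0.72 slope 0.2497563774223668 -1.3178019168510449 front 72.65990771911221
```

```bash
python3 - <<'E'
import sys; sys.argv=["x"]
from plan import *
for _ in range(2):
    p=grab_frame("wrist"); P,R,o=now(); print(np.round(P,1))
    T=(cloud(p,np.ones((384,512),bool))-P)@R; T=T[(abs(T[:,1])<28)&(T[:,0]>-45)&(T[:,0]<90)&(abs(T[:,2]+4)<15)]
    print([(a,len(v),np.median(v[:,2]).round(1)) for a in range(-40,90,10) for v in [T[abs(T[:,0]-a)<4]] if len(v)>5],np.percentile(T[:,0],99.7))
    for y in(-20,0,20): v=T[abs(T[:,1]-y)<4]; print(y,v[:,0].max().round(1),np.median(v[:,2]).round(1))
    E=T[T[:,0]>-40]; print("W",T[:,1].min(),T[:,1].max())
E
python3 look.py c1
```

```text
[ 582.4 -236.5  185. ]
[(-40, 287, np.float64(-1.4)), (-30, 1223, np.float64(-1.5)), (-20, 1376, np.float64(-1.5)), (-10, 1454, np.float64(-1.4)), (0, 1575, np.float64(-1.4)), (10, 1678, np.float64(-1.4)), (20, 1810, np.float64(-1.4)), (30, 1966, np.float64(-1.3)), (40, 2113, np.float64(-1.3)), (50, 2258, np.float64(-1.3)), (60, 2419, np.float64(-1.2)), (70, 2537, np.float64(-1.0))] 73.13728682842131
-20 73.2 -1.3
0 73.2 -1.3
20 73.3 -1.3
W -27.999799569465452 27.999660769069894
[ 582.5 -236.7  185.2]
[(-40, 254, np.float64(-1.5)), (-30, 1248, np.float64(-1.6)), (-20, 1371, np.float64(-1.6)), (-10, 1473, np.float64(-1.5)), (0, 1555, np.float64(-1.4)), (10, 1681, np.float64(-1.4)), (20, 1813, np.float64(-1.4)), (30, 1962, np.float64(-1.4)), (40, 2114, np.float64(-1.3)), (50, 2292, np.float64(-1.3)), (60, 2440, np.float64(-1.2)), (70, 2542, np.float64(-1.1))] 73.2288242606686
-20 73.3 -1.4
0 73.3 -1.4
20 73.4 -1.3
W -27.99978467064671 27.999802697466993
(array([-40.1,   1.1,  61. ]), np.float64(11.2), np.float64(0.08), 'F bed', array([-1.1, -0.1, -1.5])) grip 0.7366413995650724 50.66612720489502
scene [(-130, 21.0), (-70, 9.7), (-40, 1.6), (-30, 72.4), (-20, 76.4), (-10, 77.6), (0, 80.6), (10, 43.0), (20, 3.3), (30, 84.6), (40, 87.1), (50, 90.1), (60, 91.9), (70, 26.0), (80, 23.3), (90, 9.5), (100, 95.0)]
wrist [(0, 79.7), (10, 81.6), (20, 83.3), (30, 85.1), (40, 86.8), (50, 88.7), (60, 90.5), (70, 92.2), (80, 93.9), (90, 95.7), (100, 97.4)]
```

View pics/c1.png

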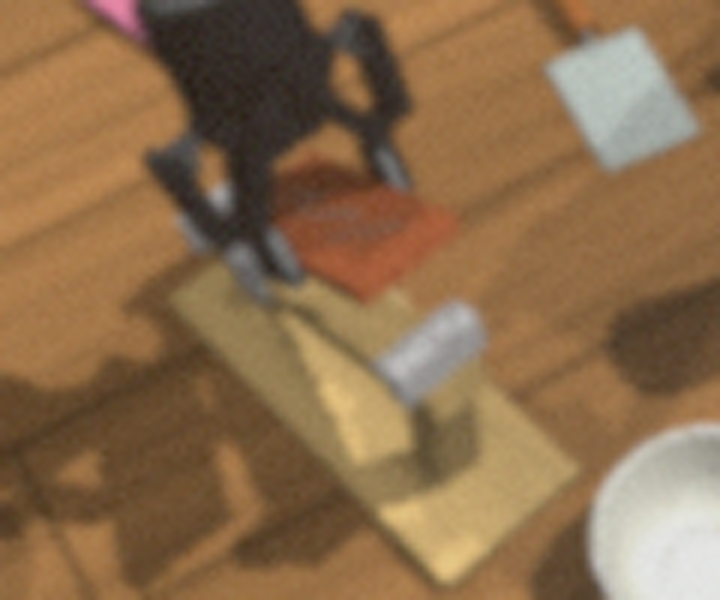

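The picture shows the tile above the rest, grooves up, aligned with the bed, high end towards the stop at (432,350). I'll update the tile-in-hand offset with the settled measurement and descend.

```bash
sed -i 's/^TC=.*/TC=np.array([-1.6,0,4.4]); TP=-0.2/' plan.py; cat > nxt.py <<'E'
import sys
from plan import *
P,R,o=now(); print(tilebed(),"grip",round(o["grip_width"],3))
for a in sys.argv[1:]:
    T,Q=tcp(*eval("("+a+")")); print(a,np.round((T-P)/10,2),np.round(np.degrees(Rn.from_matrix(Q@R.T).as_rotvec()),2)); P,R=T,Q
E
python3 nxt.py " -48,12,11" " -50,4,11" " -50,2,11"
```

```text
(array([-41.3,   0.7,  60.5]), np.float64(10.02), np.float64(0.07), 'F bed', array([-0.8, -0.5, -2.1])) grip 0.74
 -48,12,11 [ 1.1   0.14 -4.64] [ 0.19 -0.97 -0.08]
 -50,4,11 [ 0.11  0.02 -0.82] [0. 0. 0.]
 -50,2,11 [ 0.07  0.01 -0.19] [0. 0. 0.]
```

```bash
python3 -m crank '[0.2,-1,0,0.4,0.05,-1.6,1, 0,0,0,0.4,0.05,-1.6,1, 0,0,0,0.3,0.04,-1.4,1, 0,0,0,0.05,0.01,-0.4,1, 0,0,0,0.06,0.01,-0.4,1, 0,0,0,0,0,0,1, 0,0,0,0,0,0,1, 0,0,0,0,0,0,1]' 
python3 nxt.py " -50,2,11" " -63,2,11"; python3 look.py c2
```

```text
time: 10.7
tool_pos: [594.7, -236.6, 132.0]
orientation: [-2.942, -0.297, -0.879]
force: [-0.0, 0.6, -1.9]
grip_width: 0.739
grip_force: 50.6
(array([-49.6,  -1.2,   5.1]), np.float64(11.08), np.float64(0.04), 'F bed', array([-0.6,  0.6, -1.8])) grip 0.739
 -50,2,11 [ 0.06  0.13 -0.31] [ 0.03  0.09 -0.01]
 -63,2,11 [-1.18 -0.24 -0.49] [0. 0. 0.]
(array([-49.6,  -1.2,   5.1]), np.float64(11.08), np.float64(0.04), 'F bed', array([-0.6,  0.6, -1.8])) grip 0.7385698592481666 50.61241865158081
scene [(-130, 22.2), (-70, 9.0), (-50, 18.9), (-40, 20.3), (-30, 23.5), (-20, 25.2), (-10, 27.0), (0, 28.6), (10, 31.7), (20, 94.9), (30, 83.8), (40, 37.1), (50, 38.5), (60, 40.9), (70, 42.1), (80, 43.1), (90, 23.2)]
wrist [(-10, 24.9), (0, 27.0), (10, 28.9), (20, 94.1), (30, 95.7), (40, 34.8), (50, 36.7), (60, 38.7), (70, 40.6), (80, 42.6), (90, 44.5)]
```

```bash
python3 -m crank '[0,0,0,0.03,0.05,-0.15,1, 0,0,0,0.03,0.05,-0.15,1, 0,0,0,0,0,0,1, 0,0,0,0,0,0,1]' 
python3 nxt.py " -55,2,11" " -63,2,11"
```

```text
time: 11.2
tool_pos: [594.9, -235.2, 127.9]
orientation: [-2.941, -0.297, -0.877]
force: [0.4, 0.4, -2.2]
grip_width: 0.738
grip_force: 50.6
(array([-50.7,   0.2,   1.3]), np.float64(11.02), np.float64(0.0), 'F bed', array([-0.3,  0.3, -2.2])) grip 0.738
 -55,2,11 [-0.41 -0.11 -0.1 ] [-0.04  0.01 -0.02]
 -63,2,11 [-0.73 -0.15 -0.3 ] [0. 0. 0.]
```

Clear of the bed by 1–2 mm. Now slide down-slope under the lip.

```bash
python3 -m crank '[0,0,0,-0.41,-0.1,-0.12,1, 0,0,0,-0.36,-0.08,-0.15,1, 0,0,0,-0.36,-0.08,-0.15,1, 0,0,0,0,0,0,1, 0,0,0,0,0,0,1]' 
python3 nxt.py " -73,2,11" " -85,2,11"; python3 look.py c3
```

```text
time: 11.7
tool_pos: [583.7, -238.0, 124.1]
orientation: [-2.942, -0.296, -0.878]
force: [0.8, 0.3, -1.1]
grip_width: 0.735
grip_force: 50.6
(array([-62.9,  -0.3,   2. ]), np.float64(11.04), np.float64(-0.0), 'F bed', array([ 0.3,  0.2, -1.3])) grip 0.735
 -73,2,11 [-0.92 -0.16 -0.38] [-0.02  0.04 -0.01]
 -85,2,11 [-1.09 -0.22 -0.45] [0. 0. 0.]
(array([-62.9,  -0.3,   2. ]), np.float64(11.04), np.float64(-0.0), 'F bed', array([ 0.3,  0.2, -1.3])) grip 0.7346600404538671 50.61736285686493
scene [(-60, 21.1), (-40, 20.5), (-30, 22.9), (-20, 24.6), (-10, 25.3), (0, 111.4), (10, 93.5), (20, 32.9), (30, 33.9), (40, 36.2), (50, 37.8), (60, 39.1), (70, 38.8), (80, 34.4), (90, 3.7)]
wrist [(-30, 20.7), (-20, 22.4), (-10, 24.4), (0, 26.3), (10, 86.6), (20, 77.7), (30, 32.2), (40, 34.2), (50, 36.1), (60, 38.1), (70, 40.0), (80, 41.8), (90, 21.6)]
```

View pics/c3.png

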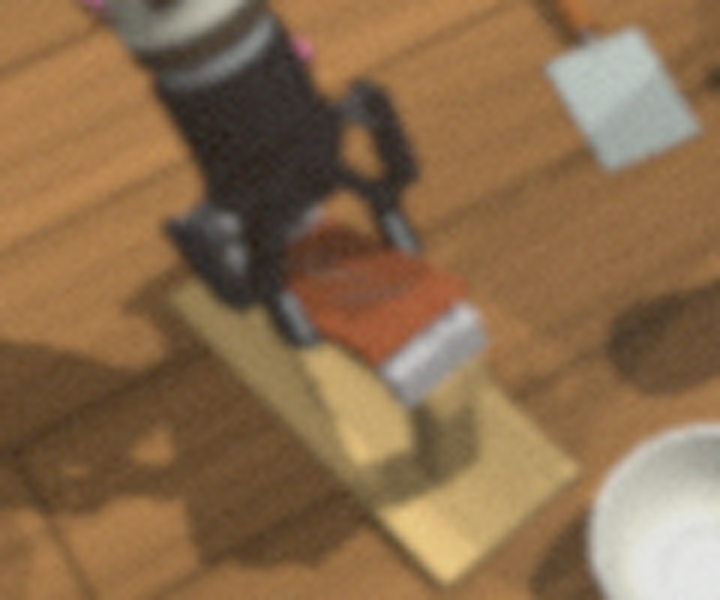

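The tile's low end is at the carriage, and its high end sits above the stop (430,355). Next I'll press back 10 mm and check for the spring force.

```bash
python3 -m crank '[0,0,0,-0.3,-0.05,-0.12,1, 0,0,0,-0.3,-0.05,-0.13,1, 0,0,0,-0.3,-0.06,-0.13,1, 0,0,0,0,0,0,1, 0,0,0,0,0,0,1]' 
python3 nxt.py " -85,2,11"
```

```text
time: 12.3
tool_pos: [575.8, -239.6, 121.4]
orientation: [-2.941, -0.296, -0.882]
force: [6.1, 1.6, -0.0]
grip_width: 0.737
grip_force: 50.5
(array([-71.2,  -0.3,   2.3]), np.float64(11.19), np.float64(-0.0), 'F bed', array([ 5.8,  0.3, -2.4])) grip 0.737
 -85,2,11 [-1.23 -0.22 -0.57] [-0.02  0.19  0.02]
```

Spring force along the bed is about 7 N and nothing else has built up. The tile is seated, so keep pressing.

```bash
python3 -m crank '[0,0,0,-0.35,-0.07,-0.16,1, 0,0,0,-0.35,-0.07,-0.16,1, 0,0,0,-0.35,-0.07,-0.16,1, 0,0,0,-0.35,-0.07,-0.16,1, 0,0,0,0,0,0,1, 0,0,0,0,0,0,1]' 
python3 nxt.py " -87,1.5,11" " -88,1,5.5" " -88,0.5,0"; python3 look.py c4
```

```text
time: 12.9
tool_pos: [562.6, -242.4, 116.0]
orientation: [-2.94, -0.295, -0.885]
force: [9.4, 3.4, 2.0]
grip_width: 0.743
grip_force: 50.6
(array([-85.7,  -0.4,   2.2]), np.float64(11.3), np.float64(-0.02), 'F bed', array([ 9.9,  1.4, -1.9])) grip 0.743
 -87,1.5,11 [-0.07  0.03 -0.14] [-0.04  0.3   0.03]
 -88,1,5.5 [ 0.37  0.08 -0.67] [-1.1   5.39 -0.  ]
 -88,0.5,0 [ 0.41  0.08 -0.67] [-1.1   5.39  0.  ]
(array([-85.7,  -0.4,   2.2]), np.float64(11.3), np.float64(-0.02), 'F bed', array([ 9.9,  1.4, -1.9])) grip 0.7428150684932165 50.575937032699585
scene [(-120, 14.4), (-80, 18.1), (-70, 18.6), (-60, 21.0), (-50, 22.8), (-40, 24.4), (-30, 26.9), (-20, 105.4), (-10, 91.2), (0, 33.2), (10, 35.0), (20, 37.2), (30, 38.2), (40, 39.9), (50, 43.4), (60, 38.3), (70, 22.1), (80, 22.6), (90, 2.6)]
wrist [(-50, 21.5), (-40, 23.4), (-30, 25.4), (-20, 27.4), (-10, 89.2), (0, 31.5), (10, 33.5), (20, 35.6), (30, 37.6), (40, 39.7), (50, 41.6), (60, 42.9), (70, 21.0), (80, 21.7), (90, 21.7)]
```

```bash
python3 -m crank '[-0.28,1.38,0,0.09,0.02,-0.18,1, -0.28,1.38,0,0.09,0.02,-0.18,1, -0.28,1.38,0,0.09,0.02,-0.18,1, -0.28,1.38,0,0.09,0.02,-0.18,1, -0.28,1.38,0,0.09,0.02,-0.18,1, -0.28,1.38,0,0.09,0.02,-0.18,1, 0,0,0,0,0,0,1, 0,0,0,0,0,0,1]' 
python3 nxt.py " -88,0.5,0" " -77,0.5,0"; python3 look.py c5
```

```text
time: 13.8
tool_pos: [568.7, -241.1, 105.5]
orientation: [-3.011, -0.302, -0.671]
force: [9.0, 4.2, 3.0]
grip_width: 0.739
grip_force: 50.8
(array([-86.8,  -0.4,   1. ]), np.float64(2.91), np.float64(-0.01), 'F bed', array([10.1,  2.3, -0.8])) grip 0.739
 -88,0.5,0 [ 0.1   0.06 -0.43] [-0.52  2.86  0.04]
 -77,0.5,0 [1.   0.2  0.41] [0. 0. 0.]
(array([-86.8,  -0.4,   1. ]), np.float64(2.91), np.float64(-0.01), 'F bed', array([10.1,  2.3, -0.8])) grip 0.7389784559856296 50.808348655700684
scene [(-100, 21.4), (-90, 22.2), (-60, 16.5), (-50, 16.1), (-40, 17.4), (-30, 17.6), (-20, 17.9), (-10, 82.5), (0, 80.4), (10, 19.9), (20, 19.4), (30, 19.7), (40, 20.1), (50, 20.7), (60, 20.0), (70, 21.9), (80, 22.2), (90, 3.2)]
wrist [(-50, 15.2), (-40, 15.7), (-30, 16.2), (-20, 16.6), (-10, 17.0), (0, 74.7), (10, 18.1), (20, 18.5), (30, 18.9), (40, 19.4), (50, 19.8), (60, 20.1), (70, 21.5), (80, 21.7), (90, 21.6)]
```

```bash
python3 -m crank '[-0.26,1.4,0,0.05,0.03,-0.2,1, -0.26,1.4,0,0.05,0.03,-0.2,1, 0,0,0,0,0,0,1, 0,0,0,0,0,0,1]' 
python3 nxt.py " -79,0.5,0"; python3 look.py c6
```

```text
time: 14.3
tool_pos: [570.1, -240.9, 101.8]
orientation: [-3.031, -0.304, -0.598]
force: [8.8, 3.5, 4.0]
grip_width: 0.737
grip_force: 51.0
(array([-87.5,  -0.4,   0.9]), np.float64(0.1), np.float64(-0.04), 'F bed', array([10.1,  1.7,  0.2])) grip 0.737
 -79,0.5,0 [0.78 0.2  0.27] [0.04 0.11 0.07]
(array([-87.5,  -0.4,   0.9]), np.float64(0.1), np.float64(-0.04), 'F bed', array([10.1,  1.7,  0.2])) grip 0.7368518094032386 50.95919072628021
scene [(-130, 23.1), (-60, 13.3), (-50, 14.4), (-40, 14.6), (-30, 14.4), (-20, 13.5), (-10, 13.8), (0, 84.2), (10, 15.1), (20, 14.7), (30, 13.3), (40, 14.0), (50, 13.7), (70, 23.5), (80, 22.3), (90, 4.3)]
wrist [(-50, 13.2), (-40, 13.3), (-30, 13.3), (-20, 13.2), (-10, 13.1), (0, 70.2), (10, 76.7), (20, 13.1), (30, 13.0), (40, 12.9), (50, 12.9), (60, 12.7), (70, 21.5), (80, 21.8), (90, 21.7)]
```

View pics/c6.png

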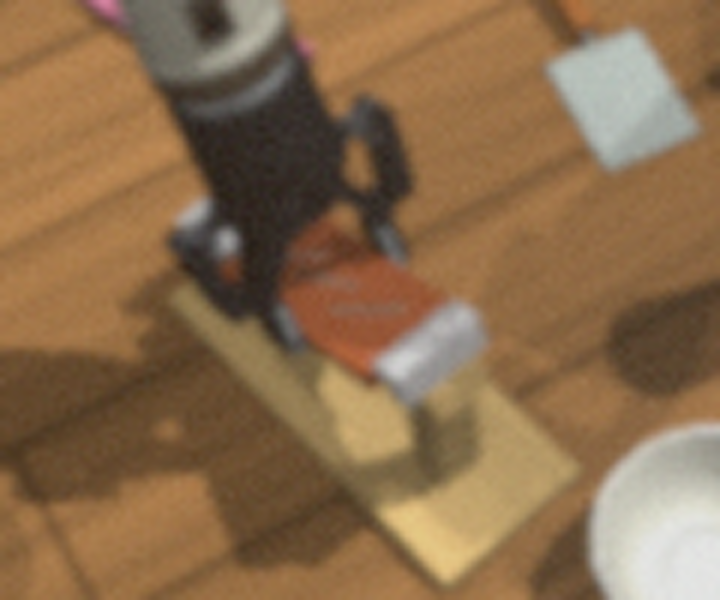

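The tile lies flat between the carriage and the stop lip (430,355), about 1 mm above the bed. Now ease it up-slope with the spring, under the lip.

```bash
python3 -m crank '[0,0,0,0.28,0.07,0.1,1, 0,0,0,0.28,0.07,0.1,1, 0,0,0,0.28,0.07,0.1,1, 0,0,0,0.1,0.02,0.04,1, 0,0,0,0,0,0,1, 0,0,0,0,0,0,1]' 
python3 nxt.py " -76,0.2,0"; python3 look.py c7
```

```text
time: 15.0
tool_pos: [578.9, -239.0, 105.0]
orientation: [-3.032, -0.304, -0.596]
force: [7.2, 1.2, 4.1]
grip_width: 0.74
grip_force: 51.1
(array([-77.9,  -0.3,   0.5]), np.float64(0.04), np.float64(-0.02), 'F bed', array([ 8.3, -0.2,  1.1])) grip 0.74
 -76,0.2,0 [0.18 0.07 0.03] [0.08 0.06 0.06]
(array([-77.9,  -0.3,   0.5]), np.float64(0.04), np.float64(-0.02), 'F bed', array([ 8.3, -0.2,  1.1])) grip 0.7402899015474627 51.100106835365295
scene [(-130, 22.3), (-50, 14.3), (-40, 13.7), (-30, 14.5), (-20, 13.8), (-10, 13.8), (0, 14.4), (10, 79.0), (20, 14.8), (30, 13.3), (40, 13.3), (50, 14.0), (70, 22.8), (80, 21.7), (90, 1.8)]
wrist [(-40, 13.0), (-30, 13.1), (-20, 13.0), (-10, 12.9), (0, 12.7), (10, 69.7), (20, 78.5), (30, 12.5), (40, 12.4), (50, 12.2), (60, 12.1), (70, 21.6), (80, 21.7), (90, 21.2)]
```

Under the lip by about 3 mm. Move up the last bit, then release so the spring pushes it home.

```bash
python3 -m crank '[0,0,0,0.15,0.04,0.03,1, 0,0,0,0,0,0,1, 0,0,0,0,0,0,0.2, 0,0,0,0,0,0,0.1, 0,0,0,0,0,0,0, 0,0,0,0,0,0,0, 0,0,0,0,0,0,0]' 20
python3 look.py c8
```

```text
time: 15.8
tool_pos: [577.7, -237.7, 102.4]
orientation: [-3.031, -0.305, -0.586]
force: [0.1, 0.3, -0.3]
grip_width: 0.998
grip_force: 0.0
(array([-79.8,   1.2,  -1.1]), np.float64(-0.29), np.float64(-0.03), 'F bed', array([ 0.1,  0.3, -0.4])) grip 0.9980722111226288 0.0
scene [(-130, 24.1), (-50, 13.9), (-40, 13.8), (-30, 13.4), (-20, 14.0), (-10, 13.7), (0, 14.4), (10, 82.6), (20, 13.8), (30, 13.7), (40, 13.2), (50, 14.1), (70, 22.0), (80, 23.0), (90, 0.6)]
wrist [(-40, 12.7), (-30, 12.8), (-20, 12.8), (-10, 12.7), (0, 12.6), (10, 67.7), (20, 79.8), (30, 12.6), (40, 12.5), (50, 12.5), (60, 12.4), (70, 21.6), (80, 21.7), (90, 21.1)]
```

```bash
python3 -m crank '[0,0,0,-0.37,-0.08,0.93,0, 0,0,0,-0.73,-0.15,1.85,0, 0,0,0,-1.1,-0.22,2.78,0, 0,0,0,-1.1,-0.22,2.78,0, 0,0,0,-1.1,-0.22,2.78,0, 0,0,0,-1.1,-0.22,2.78,0, 0,0,0,-1.1,-0.22,2.78,0, 0,0,0,-1.1,-0.22,2.78,0, 0,0,0,0,0,0,0, 0,0,0,0,0,0,0]'
python3 - <<'E'
from plan import *
p=grab_frame("wrist"); s=grab_frame("scene")
Z=(cloud(p,np.ones((384,512),bool))-O)@B
c=p["color"].reshape(-1,3)[(p["z_map"]>0).ravel()].astype(int)
red=(c[:,0]-c[:,2]>70)&(c[:,0]>1.5*c[:,1])
T=Z[red&(abs(Z[:,0])<90)&(abs(Z[:,1])<50)&(abs(Z[:,2]-12)<8)]
print("tile",len(T),cv2.minAreaRect(T[:,:2].astype(np.float32)),"top z ends",np.median(T[T[:,0]<-40][:,2]),np.median(T[T[:,0]>40][:,2]))
t=Z[(abs(Z[:,1])<26)&(abs(Z[:,2]-22)<4)]
for a,b in((-140,-112),(-110,-50),(50,100)):
    v=t[(t[:,0]>a)&(t[:,0]<b)]; print((a,b),len(v),np.percentile(v[:,0],[1,99]) if len(v) else "", v[:,2].mean() if len(v) else "")
a=cv2.resize(p["color"],(400,300)); b=cv2.resize(s["color"][120:280,130:360],(400,300),interpolation=cv2.INTER_CUBIC)
cv2.imwrite("pics/f.png",np.hstack([a,b])[:,:,::-1])
E
```

```text
time: 16.9
tool_pos: [500.9, -253.6, 298.2]
orientation: [-3.032, -0.305, -0.589]
force: [-0.6, 1.8, -0.5]
grip_width: 0.997
grip_force: 0.0
tile 5401 ((0.07550048828125, -1.4587440490722656), (146.06471252441406, 62.7030029296875), 0.1649828404188156) top z ends 13.110233574715902 12.457416784533955
(-140, -112) 382 [-132.78753992 -119.94135663] 21.369308856007105
(-110, -50) 584 [-86.98203569 -69.39304064] 21.819014426161417
(50, 100) 959 [69.10928049 88.91290044] 21.765019468923555
```

View pics/f.png

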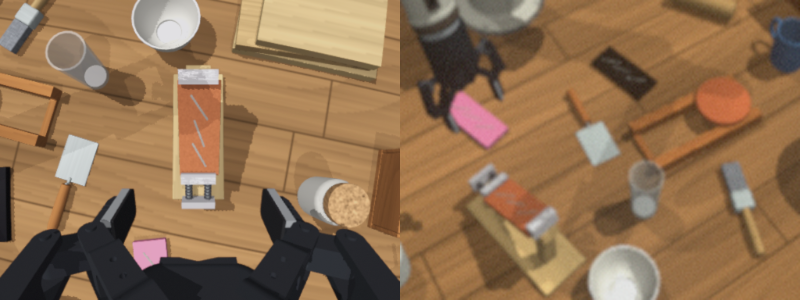

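The left view shows the tile clipped between the stop (198,77) and the carriage (198,180), grooves up. The carriage face is at -75 mm, the tile is within about 1.5 mm and 0.2° of the bed's middle line, and the disc and the other things in view look unmoved.

```bash
python3 -c "
from cell import *
print(finish_job())"
```

```text
the job is handed in; nothing more can be done
None
```

The tile is clipped grooves up in the rest, flat, square to within about 0.2° and about 1.5 mm off the middle line, held under both lips with the carriage back about 10 mm; the disc and the other things in view look unmoved, and the job is handed in at about 17 s.

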